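# Stow the remote and the glasses case in the coffee-table caddy and latch its keeper bar

## Task

Tidy the coffee table: lay the remote control flat in the narrow bay of the wooden caddy and the hard glasses case flat in the wide bay. Then swing the steel keeper bar shut across both bays, fully home against its stop so that the spring detent pops up behind it and keeps it there. Leave the candles, the jar and the books where they are.

Things in the scene. Friction and masses are not known exactly. Their poses are not given: they have to be found in the camera images.
- caddy: Fixed shallow wooden caddy, 226 (its x) by 206 (its y) by 20 mm high; origin: centre of its underside, on the table; z up. Floor 6 mm thick. Two open bays side by side, both running along caddy y: the narrow one on the -x side, the wide one on the +x side, with walls 7 to 8 mm thick that rise 14 mm above the bay floor. A steel keeper bar swings level above it.
- narrow_bay (a point): Centre of the floor of the narrow bay (6 mm above the table), axes as the caddy. Inside 54 mm (caddy x) by 190 mm (caddy y). For the remote.
- wide_bay (a point): Centre of the floor of the wide bay (6 mm above the table), axes as the caddy. Inside 80 mm (caddy x) by 190 mm (caddy y). For the glasses case.
- keeper_hinge (a point): On the keeper bar's vertical pivot axis (caddy x = -97, y = 0 mm), at the bar's mid height, 61 mm above the table; axes as the caddy. The pivot hub is 22 mm across, its top 68 mm above the table (a bolt head stands 6 mm higher).
- detent_seat (a point): Where the bar's free end lies when shut: on its centre line, 194 mm from the pivot along caddy +x, 61 mm above the table; axes as the caddy. Under it stands the detent block (16 mm wide in x, 38 mm high); at the bar's -y side a stop lug, 6 mm thick, 68 mm high.
- keeper_push (a point): Point on the keeper bar's centre line, at mid height, 150 mm out from the pivot; its x runs along the bar away from the pivot, z up; +y is the side that leads as the bar opens, so to shut it press on the +y face towards -y.
- keeper (a joint): Angle of the steel keeper bar, rad: 0 shut against its stop (along caddy +x, across both bays), grows anticlockwise from above to 2.0. Bar 200 mm long from the pivot, 12 wide, 14 high, underside 54 mm and top 68 mm above the table. Turns easily (under 1 N), stays where left. At 0.15 rad it meets the spring nub: push it over (about 7 N at 130 mm from the pivot); below 0.04 it snaps home.
- detent (a joint): Travel of the spring nub, m: 0 fully up (3.5 mm above the bar's underside), negative while the bar presses it down, to -0.006. Round steel nub of 20 mm diameter, on the detent block, 15 mm to the caddy +y side of the shut bar's centre line, 194 mm from the pivot.
- remote: Loose black remote control, 165 (its x) by 42 (its y) by 24 mm high, 0.1 to 0.2 kg, with grey buttons; origin: centre of its underside; z up. Either way round in its bay is fine.
- glasses_case: Loose brown hard glasses case, shut, rounded block 150 (its x) by 58 (its y) by 36 mm high, 0.1 to 0.2 kg; origin: centre of its underside; z up. Either way round in its bay is fine.
- candle_plate: Bystander, loose: white plate, 160 mm across, with two pillar candles, 107 mm high in all; origin: centre of its underside.
- jar: Bystander, loose: closed glass jar with a white cap, 84 mm across, 140 mm high; origin: centre of its underside.
- books: Bystander, loose: two stacked books, 154 by 214 mm, 46 mm high; origin: centre of the underside.
Not all that is in view belongs to the job. What is shaped like the glasses_case but red is not meant.

How it is judged (in metres and radians):
On the way, in this order (a step that is already met when the one before it is completed fails the run):
1. the remote lies flat in the narrow bay and the glasses case flat in the wide bay, the keeper bar still open (x of remote in the frame of narrow_bay between -0.011 and 0.011 m and y of remote in the frame of narrow_bay between -0.018 and 0.018 m and z of remote in the frame of narrow_bay between -0.004 and 0.004 m and angle between each of remote, glasses_case's own z axis and vertical below 0.06 rad and angle between the x axis of each of remote, glasses_case and the y axis of caddy, either way round below 0.25 rad and x of glasses_case in the frame of wide_bay between -0.016 and 0.016 m and y of glasses_case in the frame of wide_bay between -0.026 and 0.026 m and z of glasses_case in the frame of wide_bay between -0.004 and 0.004 m and value of joint keeper above 0.3 rad), for 0.2 s.
2. the keeper bar is shut, past the detent (value of joint keeper below 0.02 rad and value of joint detent above -0.0015 m), for 0.2 s.
At the end, for the whole second after the job is handed in: Remote flat on the narrow bay's floor (within 11 mm across, 18 mm along), case flat on the wide bay's floor (16 mm, 26 mm), both along their bays within 0.25 rad, at rest; keeper bar at rest within 0.02 rad of shut, detent nub up within 1.5 mm (all of step 2 and x of remote in the frame of narrow_bay between -0.011 and 0.011 m and y of remote in the frame of narrow_bay between -0.018 and 0.018 m and z of remote in the frame of narrow_bay between -0.004 and 0.004 m and angle between each of remote, glasses_case's own z axis and vertical below 0.06 rad and angle between the x axis of each of remote, glasses_case and the y axis of caddy, either way round below 0.25 rad and x of glasses_case in the frame of wide_bay between -0.016 and 0.016 m and y of glasses_case in the frame of wide_bay between -0.026 and 0.026 m and z of glasses_case in the frame of wide_bay between -0.004 and 0.004 m and linear speed of each of remote, glasses_case below 0.02 m/s and velocity of joint keeper between -0.05 and 0.05 rad/s); the robot touches nothing.
It fails at once if the candle plate moved by more than 20 mm (distance of candle_plate from where it was at the start of the episode above 0.02 m).
It fails at once if the jar moved by more than 20 mm (distance of jar from where it was at the start of the episode above 0.02 m).
It fails at once if the books moved by more than 20 mm (distance of books from where it was at the start of the episode above 0.02 m).
It also fails if it takes over 62 s, if anything falls off the work surface, if the arm or the gripper's body presses on something with over 40 N, if the wrist force passes 120 N, or if a joint passes its speed limit or range.

## Robot

A 6-joint arm with a two-finger parallel gripper is mounted at the origin on the work surface. World frame = base frame: x ahead of the robot, y to its left, z up, the work surface at z = 0. Lengths are in mm, angles in rad, forces in N, time in s.
With the tool pointing down it reaches from about 300 to 775 mm from the base axis. Payload 14.6 kg.
Tool frame: the origin (TCP) lies on the centre line of the jaws, within the pads' length; the fingertips stand 8 mm ahead of it and the grasp point (between the pads) lies 11 mm behind it; z points along the fingers, y is the line along which they close (so a half turn about z gives the same grasp; the last joint's range is limited). The gripper opens to 94 mm and grips with 3 to 60 N. Pads are 16 mm wide; open, the fingers measure 119 mm over their backs; the gripper's body (75 mm by 177 mm) begins 78 mm behind the grasp point.
Start: joints at [-1.201, 0.3, 1.521, -0, 1.321, -0.067], TCP at [232.665, -498.354, 213.446] pointing down, gripper open.
Joint ranges: [-3.03, 3.03], [-0.79, 2.21], [0.23, 2.52], [-1.04, 4.18], [0, 3.07], [-2.55, 2.55]. Speed limits (rad/s): [2.22, 2.22, 2.57, 3.14, 3.14, 3.14].

## Interface

Orientations are given as [roll, pitch, yaw] about the fixed x, y, z axes, in that order (R = Rz(yaw) Ry(pitch) Rx(roll)).
In Python, from cell import manip gives the robot as it stands.
- The arm moves only by the tool jog_arm, never from a script. Its argument "rows" is one flat list of numbers, 7 for each row, row after row: the shift along the world's x, y, z in cm, then the turn, a rotation vector about the world's x, y, z in rad, then the closure, from 0 (fully open) to 1 (shut). In form: [dx, dy, dz, rx, ry, rz, fingers, dx, dy, dz, rx, ry, rz, fingers, ...]. A call has 1 to 20 rows; each row shifts and turns the commanded pose from where the row before left it; what a row does not reach is not made up. A row lasts 1/12 s, in which the tool goes at most 41.7 mm and 7.16 degrees, less where a joint would pass 70% of its speed; a pose out of reach is approached as far as the arm can. A call with a gripper value outside its range is refused whole. The fingers move at their own pace and stop on an object; "newtons" is the grip in N (left out, the last holds). Time passes only in rows, so rows that do not move let the fingers close. It gives the time, the measured TCP pose, the force, the opening and the grip force at its end, in the units of the state.
- manip.read_state(): the state, without advancing time (a new reading comes with each control period).
- manip.camera(name): name is "scene" or "top" or "wrist"; returns (picture, depth): 384x512x3 uint8, blue, green, red; 384x512 float32, mm along the optical axis (not along the pixel's ray), 0 where there is no reading.
- manip.camera_model(name): a dict with "K" (3x3 intrinsics, pixels), "R" (3x3) and "t" (3): a world point X has camera coordinates R X + t. Camera axes: x right, y down, z forward; pixel columns grow to the right and rows downward; lengths in mm; the calibration is good to about 2 mm. A picture is of the moment at which its call begins: read the wrist's pose just before it. camera_model takes no time and is no camera call; for the wrist camera it gives the pose at the moment of the call.
- manip.sign_off(): hands the job in; it is judged then, once.
The state is a dict: "clock": time; "joints": joint angles; "qd": joint speeds; "effort": joint torques, N m; "eef_pos": TCP position; "eef_rot": TCP orientation; "wrist_force": force on the tool from outside, world axes, zero at the start; "moment": the same for the moment, N m; "finger_gap": finger opening in mm; "finger_force": force on a finger pad.
Only numpy, scipy, OpenCV 4.12 (cv2) and the standard library are available. Lean on these libraries where they do the work, as an engineer would, in place of code of your own. Each camera call takes 0.05 s, during which the arm holds its last target. There are 200 camera calls.

## Working session

There is one attempt and no reset: what is moved stays moved. The work goes in short steps, Python scripts to look and compute and a tool call to move; the robot and the scene stay as the last step left them, time stands still between calls to the robot, and variables do not carry over. Pictures are saved under pics/ and viewed, at most 10 in all, crops included, and the job is handed in when it is done.

Besides the shell and the picture viewer there is one more tool, called after "Call:" as name(argument=value, ...) on one line, values as JSON. jog_arm: Moves the arm, as the interface text tells. Its arguments: {"type":"object","properties":{"rows":{"type":"array"},"newtons":{"type":"number"}},"required":["rows"]}

```bash
mkdir -p pics
cat > h.py <<'E'
import numpy as np, cv2
from cell import manip
def grab(n):
    m=manip.camera_model(n); p,d=manip.camera(n); np.savez('%s.npz'%n,p=p,d=d,K=m['K'],R=m['R'],t=m['t']); return p
def load(n):
    z=np.load('%s.npz'%n); p,d,K,R,t=[z[k] for k in('p','d','K','R','t')]
    v,u=np.mgrid[:d.shape[0],:d.shape[1]]
    c=np.stack([(u-K[0,2])/K[0,0]*d,(v-K[1,2])/K[1,1]*d,d],-1)
    X=(c-t.ravel())@R; X[d==0]=np.nan   # R^T (c-t)
    return p,d,X
E
python3 - <<'E'
from h import *
a=grab('top');b=grab('scene')
cv2.imwrite('pics/top1.png',cv2.resize(a,(800,600)));cv2.imwrite('pics/scene1.png',cv2.resize(b,(800,600)))
p,d,X=load('top')
for v in range(20,384,60): print([tuple(np.round(X[v,u]).tolist()) for u in range(20,512,94)])
E
```

```text
[(1726.0, 1387.0, -746.0), (1484.0, 687.0, -349.0), (1493.0, 223.0, -350.0), (1494.0, -239.0, -340.0), (1505.0, -701.0, -344.0), (1782.0, -1400.0, -756.0)]
[(1342.0, 1338.0, -739.0), (1359.0, 801.0, -755.0), (1358.0, 254.0, -731.0), (1379.0, -286.0, -754.0), (1390.0, -828.0, -757.0), (1393.0, -1360.0, -742.0)]
[(989.0, 1308.0, -763.0), (756.0, 525.0, -6.0), (760.0, 161.0, 2.0), (763.0, -198.0, 14.0), (775.0, -560.0, 1.0), (1035.0, -1334.0, -747.0)]
[(642.0, 1257.0, -745.0), (520.0, 505.0, -0.0), (526.0, 152.0, 5.0), (534.0, -200.0, -4.0), (518.0, -511.0, 119.0), (695.0, -1311.0, -756.0)]
[(305.0, 1049.0, -418.0), (297.0, 484.0, 9.0), (304.0, 143.0, 6.0), (311.0, -199.0, 4.0), (318.0, -539.0, 6.0), (369.0, -1279.0, -745.0)]
[(29.0, 1070.0, -524.0), (88.0, 461.0, 30.0), (115.0, 111.0, 266.0), (154.0, -123.0, 673.0), (152.0, -346.0, 586.0), (61.0, -1259.0, -755.0)]
[(-287.0, 1152.0, -756.0), (-111.0, 448.0, 23.0), (-109.0, 128.0, -1.0), (40.0, -121.0, 691.0), (-93.0, -522.0, 6.0), (-231.0, -1228.0, -742.0)]
```

View pics/top1.png

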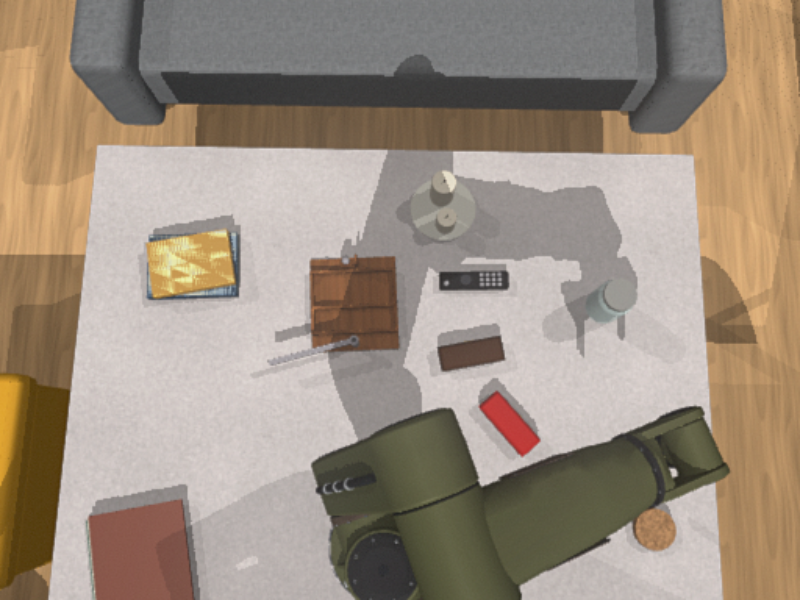

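View pics/scene1.png

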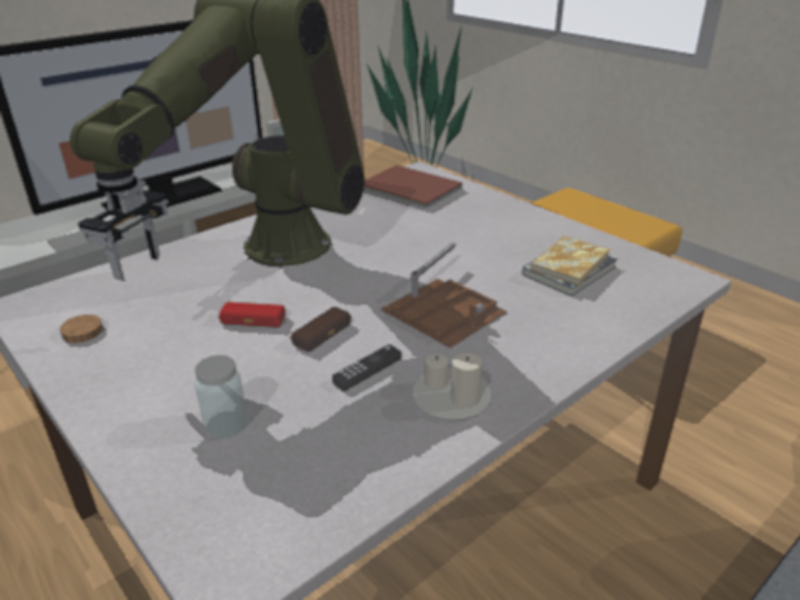

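The top view (800x600) shows the following:
- Remote at (474,281)
- Brown case at (471,353)
- Red look-alike at (510,423)
- Caddy at (354,303)
- Keeper hub at (352,341), with the bar pointing left and slightly down to (270,361)
- Plate at (443,208), jar at (612,300), books at (192,264)

There are two case-shaped things, brown at (471,353) and red at (510,423). The brown one is meant, because the task excludes the red. Next I'll measure by ray-plane intersection and confirm in a crop.

```bash
cat >> h.py <<'E'
def ray(n,uv,z):
    q=np.load('%s.npz'%n);K,R,t=q['K'],q['R'],q['t'].ravel()
    uv=np.atleast_2d(uv).astype(float); D=np.c_[uv,np.ones(len(uv))]@np.linalg.inv(K).T@R; C=-R.T@t
    return C+D*((z-C[2])/D[:,2])[:,None]
def proj(n,P):
    q=np.load('%s.npz'%n); c=np.atleast_2d(P)@q['R'].T+q['t'].ravel(); p=c@q['K'].T; return p[:,:2]/p[:,2:]
E
python3 - <<'E'
from h import *
p,d,X=load('top'); s=.64
q=np.load('top.npz'); print('cam',(-q['R'].T@q['t'].ravel()).round())
hsv=cv2.cvtColor(p,cv2.COLOR_BGR2HSV)
for n,(u,v) in dict(remote=(474,281),case=(471,353),red=(510,423),caddy=(335,303)).items():
    print(n,p[int(v*s),int(u*s)],hsv[int(v*s),int(u*s)],X[int(v*s),int(u*s)].round())
def fit(mask,u,v,z,name):
    k,l,st,c=cv2.connectedComponentsWithStats(mask.astype(np.uint8)); i=l[int(v*s),int(u*s)]
    pts=np.argwhere(l==i)[:,::-1]; r=cv2.minAreaRect(ray('top',pts,z)[:,:2].astype(np.float32)); print(name,len(pts),r)
dark=hsv[...,2]<75
fit(dark,474,281,20,'remote'); 
fit((hsv[...,2]<100),471,353,30,'case')
for n,uv,z in [('hub',(352,341),68),('bartip',(268.5,361.5),61),('plate',(443,208),5),('candle',(444,182),107),('jar',(619,294),140),('red',(510,423),30)]:
    print(n,ray('top',np.array(uv)*s,z).round())
for uv in [(311,258),(396,257),(399,347.5),(314,350)]: print('cad',ray('top',np.array(uv)*s,20).round())
cv2.imwrite('pics/crop1.png',cv2.resize(p[120:310,160:360],(800,600)[:1]+(760,)[:0]+(600,),interpolation=cv2.INTER_CUBIC))
E
```

```text
cam [ 230.  -15. 1627.]
remote [62 63 65] [10 12 65] [ 608. -200.   29.]
case [63 71 93] [ 8 82 93] [ 435. -191.   39.]
red [ 61  63 191] [  0 174 191] [ 276. -280.   38.]
caddy [ 57  76 105] [ 12 117 105] [552. 130.   7.]
remote 293 ((609.6173095703125, -199.56094360351562), (38.250099182128906, 160.45346069335938), 1.12997305393219)
case 636 ((432.6734924316406, -192.26992797851562), (57.489410400390625, 148.6913299560547), 11.228556632995605)
hub [[450.  81.  68.]]
bartip [[400. 270.  61.]]
plate [[ 792. -129.    5.]]
candle [[ 820. -123.  107.]]
jar [[ 555. -506.  140.]]
red [[ 274. -282.   30.]]
cad [[655. 189.  20.]]
cad [[662. -15.  20.]]
cad [[443. -27.  20.]]
cad [[433. 172.  20.]]
```

View pics/crop1.png

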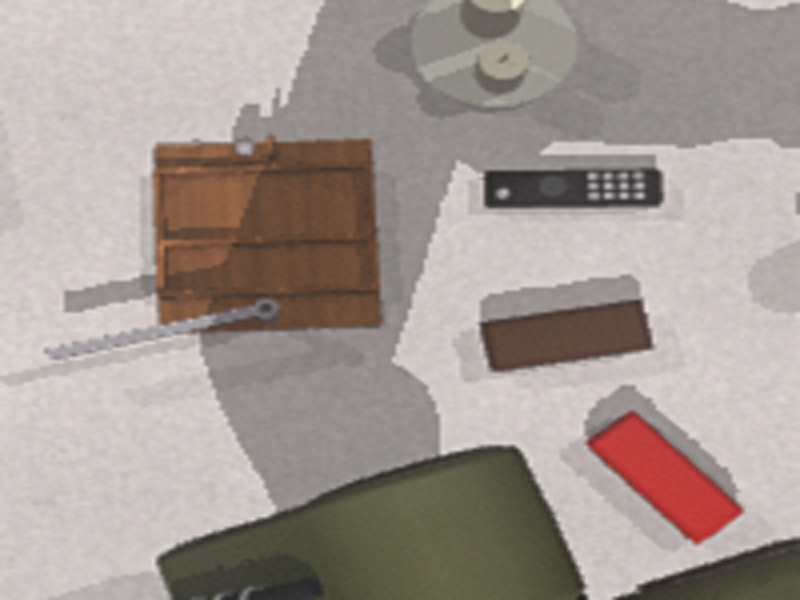

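The crop confirms the brown case at (566,335), not the red one at (665,475). The remote is at (573,188), the wide bay is the upper one (265,205), the narrow bay is at (265,267), the hub at (266,309) and the nub at (245,146). I'll check the tool orientation and then go.

Run:
```python
from h import *
from scipy.spatial.transform import Rotation as R
s=manip.read_state(); print({k:np.round(v,3) for k,v in s.items()})
print(R.from_euler('xyz',s['eef_rot']).as_matrix().round(3))
m=manip.camera_model('wrist'); print(m['K'].round(),m['R'].round(3),(-m['R'].T@np.ravel(m['t'])).round())
```

```text
{'clock': np.float64(0.1), 'joints': array([-1.201,  0.3  ,  1.522, -0.   ,  1.321, -0.067]), 'qd': array([-0.001, -0.   , -0.002,  0.001, -0.001, -0.001]), 'effort': array([ 3.0000e-03, -5.3265e+01, -3.5328e+01,  7.1000e-02,  2.3000e-02,
       -0.0000e+00]), 'eef_pos': array([ 232.611, -498.135,  212.949]), 'eef_rot': array([-3.141, -0.   ,  0.437]), 'wrist_force': array([-0.285, -0.1  , -0.163]), 'moment': array([ 0.017,  0.021, -0.052]), 'finger_force': np.float64(0.0), 'finger_gap': np.float64(94.17)}
[[ 0.906  0.423 -0.   ]
 [ 0.423 -0.906  0.001]
 [ 0.    -0.001 -1.   ]]
[[265.   0. 256.]
 [  0. 265. 194.]
 [  0.   0.   1.]] [[ 0.423 -0.906 -0.002]
 [-0.868 -0.406  0.288]
 [-0.261 -0.12  -0.958]] [ 309. -462.  385.]
```

Call:
jog_arm(rows=[2.87,2.5,0.2,0,0,0.1134,0,2.87,2.5,0.2,0,0,0.1134,0,2.87,2.5,0.2,0,0,0.1134,0,2.87,2.5,0.2,0,0,0.1134,0,2.87,2.5,0.2,0,0,0.1134,0,2.87,2.5,0.2,0,0,0.1134,0,2.87,2.5,0.2,0,0,0.1134,0,2.87,2.5,0.2,0,0,0.1134,0,2.87,2.5,0.2,0,0,0.1134,0,2.87,2.5,0.2,0,0,0.1134,0,0,0,0,0,0,0,0,0,0,0,0,0,0,0])

```text
clock: 1.1
eef_pos: [520.5, -247.0, 232.8]
eef_rot: [-3.141, -0.0, 1.573]
wrist_force: [0.2, -0.0, -0.3]
finger_gap: 94.1
finger_force: 0.0
```

Run:
```python
from h import *
s=manip.read_state(); print(s['eef_pos'].round(1),s['eef_rot'].round(3))
p=grab('wrist'); cv2.imwrite('pics/w1.png',cv2.resize(p,(800,600)))
for n,c in [('remote',[610,-200,24]),('case',[433,-192,36]),('hub',[450,81,68])]: print(n,proj('wrist',c).round()/.64)
```

```text
[ 520.5 -247.   232.8] [-3.141 -0.     1.573]
remote [[500.    221.875]]
case [[300.     214.0625]]
hub [[ 285.9375 -237.5   ]]
```

View pics/w1.png

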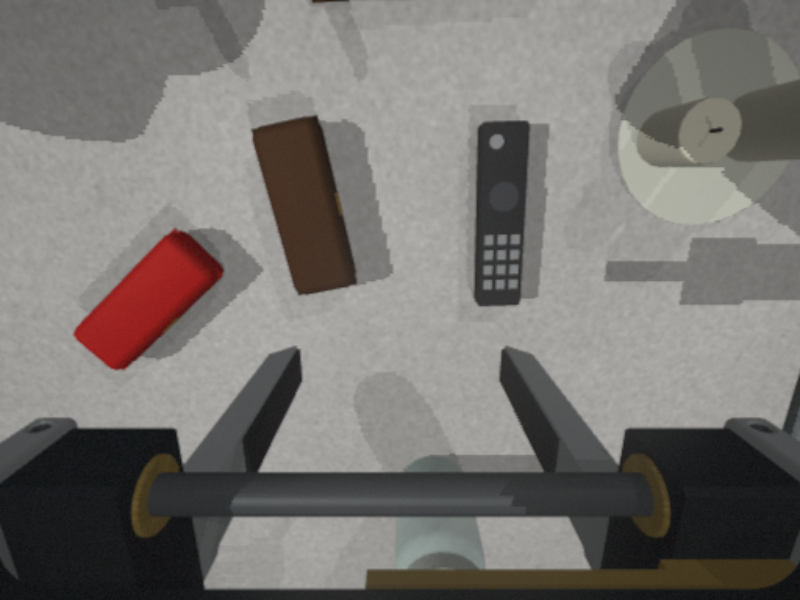

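The wrist view shows the remote at (502,213), the brown case at (305,205) and the red look-alike at (150,300). I'll measure both precisely.

Run:
```python
from h import *
p,d,X=load('wrist'); s=.64; hsv=cv2.cvtColor(p,cv2.COLOR_BGR2HSV)
def comp(mask,u,v):
    mask=cv2.morphologyEx(mask.astype(np.uint8),cv2.MORPH_CLOSE,np.ones((5,5)))
    k,l,st,c=cv2.connectedComponentsWithStats(mask); i=l[int(v*s),int(u*s)]; return np.argwhere(l==i)[:,::-1]
for n,m,u,v,z in [('remote',hsv[...,2]<85,515,215,24),('case',(hsv[...,1]>75)&(hsv[...,0]<25)&(hsv[...,2]<120),300,205,36)]:
    pts=comp(m,u,v); Z=X[pts[:,1],pts[:,0]]
    print(n,len(pts),'med depth z',np.nanmedian(Z[:,2]).round(1))
    for zz in (z,z*.6): print(zz,cv2.minAreaRect(ray('wrist',pts,zz)[:,:2].astype(np.float32)))
    t=Z[Z[:,2]>z-6]; print(cv2.minAreaRect(t[:,:2].astype(np.float32)),len(t),t.mean(0).round(1))
```

```text
remote 3114 med depth z 24.2
24 ((609.8843383789062, -196.3289337158203), (43.71601104736328, 162.6796112060547), 1.8794654607772827)
14.399999999999999 ((612.1415405273438, -197.1873321533203), (44.818634033203125, 166.78292846679688), 1.8794488906860352)
((611.7106323242188, -196.439453125), (40.75579071044922, 163.36434936523438), 1.9264354705810547) 2905 [ 610.7 -185.8   24.2]
case 4524 med depth z 36.1
36 ((438.7969665527344, -188.49447631835938), (57.98178482055664, 144.53468322753906), 11.593338012695312)
21.599999999999998 ((435.6093444824219, -189.51803588867188), (60.24694061279297, 150.18113708496094), 11.593328475952148)
((436.2316589355469, -189.11752319335938), (56.052860260009766, 146.0789794921875), 11.50331974029541) 4355 [ 436.5 -184.8   35.9]
```

Call:
jog_arm(rows=[-1.68,1.14,-2.66,0,0,0.0396,0,-1.68,1.14,-2.66,0,0,0.0396,0,-1.68,1.14,-2.66,0,0,0.0396,0,-1.68,1.14,-2.66,0,0,0.0396,0,-1.68,1.14,-2.66,0,0,0.0396,0,0,0,-2.5,0,0,0,0,0,0,-2.5,0,0,0,0,0,0,-1.5,0,0,0,0,0,0,-1.03,0,0,0,0,0,0,0,0,0,0,0,0,0,0,0,0,0,1,0,0,0,0,0,0,1,0,0,0,0,0,0,1,0,0,0,0,0,0,1,0,0,0,0,0,0,1], newtons=20)

```text
clock: 2.4
eef_pos: [436.0, -191.5, 25.7]
eef_rot: [3.141, 0.001, 1.769]
wrist_force: [-0.0, -0.3, -0.1]
finger_gap: 64.3
finger_force: 0.0
```

Call:
jog_arm(rows=[0,0,0,0,0,0,1,0,0,0,0,0,0,1,0,0,0,0,0,0,1,0,0,1.0,0,0,0,1,0,0,2,0,0,0,1,0,0,3,0,0,0,1])

```text
clock: 2.9
eef_pos: [434.4, -190.7, 84.5]
eef_rot: [-3.138, -0.003, 1.769]
wrist_force: [-0.3, -0.5, -1.6]
finger_gap: 57.6
finger_force: 20.0
```

Call:
jog_arm(rows=[1.66,3.3,1.65,0,0,-0.0206,1,1.66,3.3,1.65,0,0,-0.0206,1,1.66,3.3,1.65,0,0,-0.0206,1,1.66,3.3,1.65,0,0,-0.0206,1,1.66,3.3,1.65,0,0,-0.0206,1,1.66,3.3,1.65,0,0,-0.0206,1,1.66,3.3,1.65,0,0,-0.0206,1,0,0,0,0,0,0,1,0,0,0,0,0,0,1])

```text
clock: 3.65
eef_pos: [552.1, 41.1, 201.4]
eef_rot: [3.141, 0.0, 1.627]
wrist_force: [-1.1, 0.7, -2.7]
finger_gap: 57.5
finger_force: 20.0
```

Run:
```python
from h import *
s=manip.read_state(); print(s['eef_pos'].round(1),s['eef_rot'].round(3),s['finger_gap'])
p=grab('wrist'); cv2.imwrite('pics/w2.png',cv2.resize(p,(800,600),interpolation=cv2.INTER_CUBIC))
```

```text
[552.1  41.1 201.4] [3.141 0.    1.627] 57.47496252120826
```

View pics/w2.png

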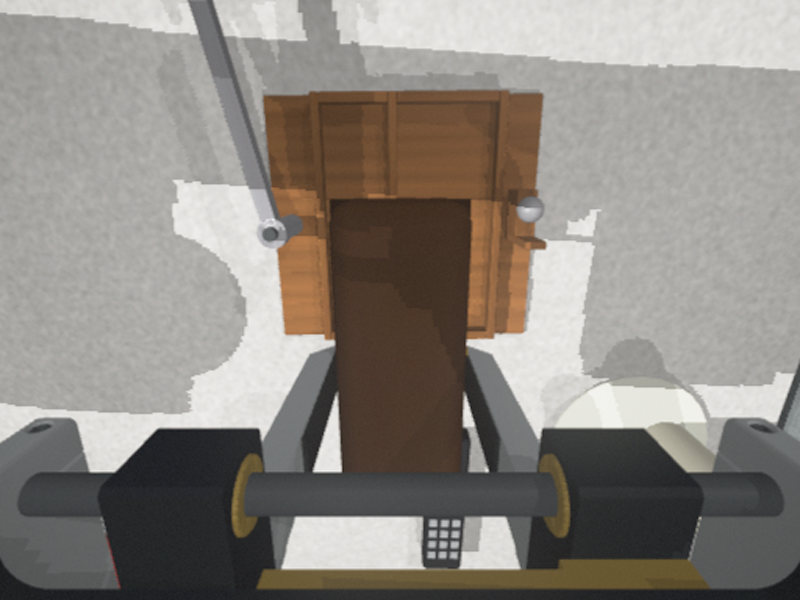

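The wrist view shows caddy corners at (264,96) and (542,93), bay wall tops at u≈315, 392 and 503 near v=95, the hub at (271,234) and the nub at (530,209).

Run:
```python
from h import *
p,d,X=load('wrist'); s=.64
def P(n,u,v,z): print(n,ray('wrist',(u*s,v*s),z)[0].round(1),'depthpt',X[int(v*s),int(u*s)].round(1))
for a in [('cornTL',264,96,20),('cornTR',542,93,20),('cBL',286,335,20),('cBR',525,333,20),('ledgeL',290,140,20),('ledgeR',522,140,20),
 ('wallL',315,96,20),('wallM',392,96,20),('wallR',503,96,20),('wallM2',392,180,20),('nfloor',355,150,6),('wfloor',440,150,6),('hub',271,234,74),('nub',530,209,57.5),('bar',240,130,68),('lug',538,243,68)]: P(*a)
# edges along row v=140 (800 scale) and v=110: gradient positions
g=cv2.cvtColor(p,cv2.COLOR_BGR2GRAY).astype(float)
for v in (75,90,105,115):
    r=g[v-2:v+3].mean(0); e=np.abs(np.diff(r)); idx=[i for i in range(150,360) if e[i]>5 and e[i]==e[max(0,i-3):i+4].max()]
    print(v,[(i,round(e[i]),ray('wrist',(i+.5,v),20)[0,:2].round(1).tolist()) for i in idx])
```

```text
cornTL [438.8 180.8  20. ] depthpt [431.7 184.2   0.7]
cornTR [653.2 195.1  20. ] depthpt [657.4 199.2   2. ]
cBL [451.4 -16.4  20. ] depthpt [446.2 -23.4   0.9]
cBR [668.4  -2.2  20. ] depthpt [ 6.751e+02 -9.000e+00  5.000e-01]
ledgeL [458.3 150.1  20. ] depthpt [453.8 151.8   5.3]
ledgeR [642.6 160.5  20. ] depthpt [645.7 162.5   7.7]
wallL [478.2 183.   20. ] depthpt [477.8 183.2  21.6]
wallM [537.7 186.4  20. ] depthpt [536.6 186.9  19.7]
wallR [623.4 191.3  20. ] depthpt [622.3 191.8  19.7]
wallM2 [540.9 124.2  20. ] depthpt [539.8 124.4  22. ]
nfloor [508.6 146.3   6. ] depthpt [508.3 146.3   5.1]
wfloor [579.3 150.3   6. ] depthpt [578.4 150.2   6.9]
hub [457.1  82.4  74. ] depthpt [456.9  83.4  75. ]
nub [645.2 109.5  57.5] depthpt [645.  110.3  56.7]
bar [436.4 151.2  68. ] depthpt [436.2 151.3  69.2]
lug [651.4  86.1  68. ] depthpt [650.8  86.7  68.4]
75 [(159, 25, [426.7, 165.0]), (169, 44, [438.9, 165.7]), (198, 7, [474.4, 167.7]), (203, 10, [480.5, 168.1]), (231, 5, [514.7, 170.0]), (248, 13, [535.5, 171.2]), (253, 6, [541.6, 171.5]), (312, 5, [613.8, 175.6]), (319, 16, 
[... 207 characters left out ...]
 (318, 16, [623.3, 159.0]), (344, 44, [655.6, 160.8])]
105 [(153, 15, [417.5, 129.5]), (164, 18, [431.3, 130.3]), (171, 28, [440.2, 130.8]), (176, 6, [446.5, 131.2]), (183, 6, [455.3, 131.7]), (207, 11, [485.5, 133.4]), (231, 7, [515.8, 135.1]), (249, 8, [538.5, 136.4]), (317, 15, [624.2, 141.3]), (343, 37, [657.0, 143.2])]
115 [(156, 20, [420.6, 117.6]), (168, 19, [435.9, 118.5]), (173, 18, [442.3, 118.8]), (180, 5, [451.2, 119.3]), (185, 7, [457.6, 119.7]), (201, 5, [477.9, 120.9]), (207, 11, [485.6, 121.3]), (232, 7, [517.4, 123.1]), (249, 8, [539.1, 124.3]), (254, 6, [545.5, 124.7]), (309, 6, [615.5, 128.7]), (316, 15, [624.4, 129.2]), (333, 6, [646.1, 130.4]), (342, 38, [657.6, 131.1])]
```

Run:
```python
from h import *
p,d,X=load('wrist')
O=np.array([552.5,88]);th=.057
Y=X[...,:2]-O; cx=Y[...,0]*np.cos(th)+Y[...,1]*np.sin(th); cy=-Y[...,0]*np.sin(th)+Y[...,1]*np.cos(th); z=X[...,2]
for lo,hi in [(25,55),(55,88)]:
    m=(cy>lo)&(cy<hi)&(z<40)
    b=np.arange(-124,124,2); print([(int(k),round(float(np.median(z[m&(cx>=k)&(cx<k+2)])),0)) for k in b if (m&(cx>=k)&(cx<k+2)).sum()>3])
m=(abs(cx)<70)
print('ywall',[(int(k),round(float(np.nanmedian(z[m&(cy>=k)&(cy<k+2)])),0)) for k in range(86,112,2)])
```

```text
[(-120, 0.0), (-118, 1.0), (-116, 1.0), (-114, 7.0), (-112, 7.0), (-110, 6.0), (-108, 7.0), (-106, 6.0), (-104, 6.0), (-102, 6.0), (-100, 7.0), (-98, 6.0), (-96, 6.0), (-94, 6.0), (-92, 6.0), (-90, 6.0), (-88, 7.0), (-86, 7.0), (-84, 6.0), (-82, 6.0), (-80, 7.0), (-78, 6.0), (-76, 7.0), (-74, 20.0), (-72, 20.0), (-70, 20.0), (-68, 18.0), (-66, 6.0), (-64, 6.0), (-62, 6.0), (-60, 7.0), (-58, 6.0), (-56, 6.0), (-54, 6.0), (-52, 6.0), (-50, 6.0), (-48, 7.0), (-46, 6.0), (-44, 6.0), (-42, 6.0), (-40, 6.0), (-38, 6.0), (-36, 7.0), (-34, 6.0), (-32, 7.0), (-30, 7.0), (-28, 6.0), (-26, 7.0), (-24, 7.0), (-22, 7.0), (-20, 7.0), (-18, 6.0), (-16, 7.0), (-14, 7.0), (-12, 20.0), (-10, 20.0), (-8, 20.0), (-6, 14.0), (-4, 6.0), (-2, 6.0), (0, 6.0), (2, 6.0), (4, 6.0), (6, 6.0), (8, 6.0), (10, 7.0), (12, 7.0), (14, 6.0), (16, 6.0), (18, 6.0), (20, 7.0), (22, 6.0), (24, 6.0), (26, 6.0), (28, 7.0), (30, 6.0), (32, 6.0), (34, 6.0), (36, 6.0), (38, 6.0), (40, 6.0), (42, 7.0), (44, 6.0), (46, 6.0), (48, 7.0), (50, 6.0), (52, 6.0), (54, 6.0), (56, 6.0), (58, 6.0), (60, 7.0), (62, 6.0), (64, 6.0), (66, 7
[... 1211 characters left out ...]
7.0), (28, 6.0), (30, 7.0), (32, 6.0), (34, 6.0), (36, 6.0), (38, 6.0), (40, 7.0), (42, 6.0), (44, 6.0), (46, 6.0), (48, 6.0), (50, 6.0), (52, 6.0), (54, 6.0), (56, 7.0), (58, 7.0), (60, 6.0), (62, 6.0), (64, 7.0), (66, 6.0), (68, 6.0), (70, 6.0), (72, 6.0), (74, 16.0), (76, 21.0), (78, 20.0), (80, 20.0), (84, 7.0), (86, 7.0), (88, 6.0), (90, 6.0), (92, 6.0), (94, 7.0), (96, 6.0), (98, 6.0), (100, 6.0), (102, 6.0), (104, 6.0), (106, 6.0), (108, 7.0), (110, 6.0), (112, 6.0), (114, 1.0), (116, 0.0), (118, 0.0), (120, 0.0), (122, 0.0)]
ywall [(86, 7.0), (88, 6.0), (90, 6.0), (92, 7.0), (94, 10.0), (96, 20.0), (98, 20.0), (100, 20.0), (102, 20.0), (104, 19.0), (106, 0.0), (108, 1.0), (110, 0.0)]
```

Call:
jog_arm(rows=[0.7,0.98,-2.4,0,0,0,1,0.7,0.98,-2.4,0,0,0,1,0.7,0.98,-2.4,0,0,0,1,0.7,0.98,-2.4,0,0,0,1,0.7,0.98,-2.4,0,0,0,1,0,0,-1.6,0,0,0,1,0,0,-1.6,0,0,0,1,0,0,-1.4,0,0,0,1,0,0,0,0,0,0,1,0,0,0,0,0,0,1])

```text
clock: 4.53
eef_pos: [586.2, 87.5, 34.3]
eef_rot: [-3.14, 0.0, 1.623]
wrist_force: [-0.3, -0.1, -1.2]
finger_gap: 58.0
finger_force: 20.0
```

Call:
jog_arm(rows=[0,0.2,-0.3,0,0,0,1,0,0,0,0,0,0,1,0,0,0,0,0,0,0.25,0,0,0,0,0,0,0.25,0,0,0,0,0,0,0.25,0,0,0,0,0,0,0.25])

```text
clock: 5.03
eef_pos: [587.0, 90.7, 32.0]
eef_rot: [3.141, 0.0, 1.625]
wrist_force: [0.0, -0.8, -0.8]
finger_gap: 70.4
finger_force: 0.0
```

Call:
jog_arm(rows=[0,0,2.5,0,0,0,0.25,0,0,3.75,0,0,0,0.25,0,0,3.75,0,0,0,0.25,0.3,-3.6,-0.9,0,0,-0.0026,0.25,0.3,-3.6,-0.9,0,0,-0.0026,0.25,0.3,-3.6,-0.9,0,0,-0.0026,0.25,0.3,-3.6,-0.9,0,0,-0.0026,0.25,0.3,-3.6,-0.9,0,0,-0.0026,0.25,0.3,-3.6,-0.9,0,0,-0.0026,0.25,0.3,-3.6,-0.9,0,0,-0.0026,0.25,0.3,-3.6,-0.9,0,0,-0.0026,0.25,0,0,0,0,0,0,0.25,0,0,0,0,0,0,0.25])

```text
clock: 6.12
eef_pos: [610.3, -198.9, 58.9]
eef_rot: [-3.141, -0.0, 1.601]
wrist_force: [-0.6, 0.8, 1.1]
finger_gap: 70.6
finger_force: 0.0
```

Run:
```python
from h import *
s=manip.read_state(); print(s['eef_pos'].round(1),s['eef_rot'].round(3),s['finger_gap'])
grab('top'); p,d,X=load('top')
hsv=cv2.cvtColor(p,cv2.COLOR_BGR2HSV)
cv2.imwrite('pics/top2.png',cv2.resize(p[130:260,180:340],(800,600),interpolation=cv2.INTER_CUBIC))
```

```text
[ 610.3 -198.9   58.9] [-3.141 -0.     1.601] 70.6139031503456
```

View pics/top2.png

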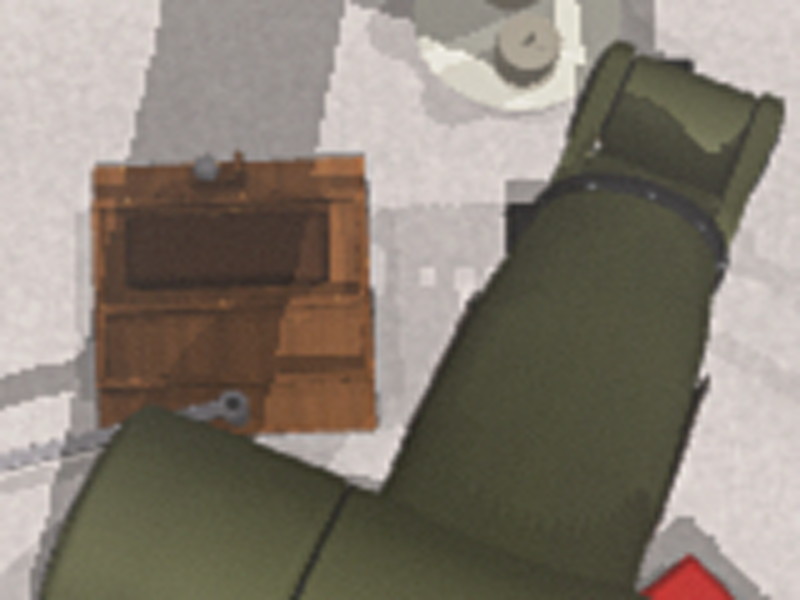

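The brown case lies in the wide bay at crop (226,247), centred and square. Next is the remote.

Call:
jog_arm(rows=[0.05,0.15,-1.5,0,0,0,0.25,0,0,-1.2,0,0,0,0.25,0,0,-0.8,0,0,0,0.25,0,0,0,0,0,0,0.25,0,0,0,0,0,0,1,0,0,0,0,0,0,1,0,0,0,0,0,0,1,0,0,0,0,0,0,1,0,0,0,0,0,0,1,0,0,0,0,0,0,1], newtons=25)

```text
clock: 7.0
eef_pos: [611.6, -195.9, 25.1]
eef_rot: [3.141, 0.0, 1.604]
wrist_force: [0.5, 0.1, 2.9]
finger_gap: 41.5
finger_force: 25.0
```

Call:
jog_arm(rows=[0,0,2,0,0,0,1,0,0,4,0,0,0,1,0,0,4,0,0,0,1,-1.23,3.52,0,0,0,0.003,1,-1.23,3.52,0,0,0,0.003,1,-1.23,3.52,0,0,0,0.003,1,-1.23,3.52,0,0,0,0.003,1,-1.23,3.52,0,0,0,0.003,1,-1.23,3.52,0,0,0,0.003,1,-1.23,3.52,0,0,0,0.003,1,-1.23,3.52,0,0,0,0.003,1,0,0,-2.5,0,0,0,1,0,0,-2.5,0,0,0,1,0,0,0,0,0,0,1,0,0,0,0,0,0,1])

```text
clock: 8.25
eef_pos: [512.5, 85.6, 74.3]
eef_rot: [-3.139, 0.0, 1.628]
wrist_force: [-0.9, -0.2, -1.2]
finger_gap: 41.5
finger_force: 25.0
```

Call:
jog_arm(rows=[0.03,0,-2,0,0,0,1,0,0,-1.5,0,0,0,1,0,0,-0.8,0,0,0,1,0,0,0,0,0,0,1,0,0,0,0,0,0,1])

```text
clock: 8.67
eef_pos: [513.8, 85.5, 32.7]
eef_rot: [3.141, -0.0, 1.627]
wrist_force: [0.0, -0.3, -1.0]
finger_gap: 41.5
finger_force: 25.0
```

Call:
jog_arm(rows=[0,0,-0.1,0,0,0,1,0,0,0,0,0,0,0.47,0,0,0,0,0,0,0.47,0,0,0,0,0,0,0.47,0,0,2,0,0,0,0.47,0,0,4,0,0,0,0.47,0,0,4,0,0,0,0.47,0,0,4,0,0,0,0.7,0,-3,2,0,0,0,1,0,-3,0,0,0,0,1,0,-3,0,0,0,0,1,0,0,0,0,0,0,1,0,0,0,0,0,0,1])

```text
clock: 9.75
eef_pos: [513.2, -5.3, 191.0]
eef_rot: [3.141, 0.0, 1.626]
wrist_force: [-0.9, 0.3, -0.1]
finger_gap: 13.0
finger_force: 0.0
```

Run:
```python
from h import *
s=manip.read_state(); print(s['eef_pos'].round(1),s['eef_rot'].round(3),s['finger_gap'])
p=grab('wrist'); cv2.imwrite('pics/w3.png',cv2.resize(p,(800,600),interpolation=cv2.INTER_CUBIC))
p,d,X=load('wrist')
O=np.array([552.5,89.5]);th=.057
Y=X[...,:2]-O; cx=Y[...,0]*np.cos(th)+Y[...,1]*np.sin(th); cy=-Y[...,0]*np.sin(th)+Y[...,1]*np.cos(th); z=X[...,2]
for n,m in [('remote',(cx>-66)&(cx<-14)&(abs(cy)<95)&(z>24)&(z<40)),('case',(cx>-4)&(cx<72)&(abs(cy)<95)&(z>35)&(z<50)),('bar',(z>60)&(z<72)&(cx<-60)&(cy>12))]:
    P=np.c_[cx[m],cy[m]].astype(np.float32); print(n,m.sum(),cv2.minAreaRect(P),np.percentile(z[m],[5,50,95]).round(1))
```

```text
[513.2  -5.3 191. ] [3.141 0.    1.626] 12.972331360537915
remote 5003 ((-38.2865104675293, -2.4712982177734375), (163.427978515625, 41.98804473876953), 89.8787612915039) [28.5 30.5 32.1]
case 6427 ((34.418617248535156, 1.5537338256835938), (147.1573028564453, 57.297035217285156), 89.79102325439453) [38.6 42.1 43.5]
bar 1276 ((-109.93065643310547, 54.505130767822266), (12.430794715881348, 89.819091796875), 13.020947456359863) [64.8 68.4 69.8]
```

View pics/w3.png

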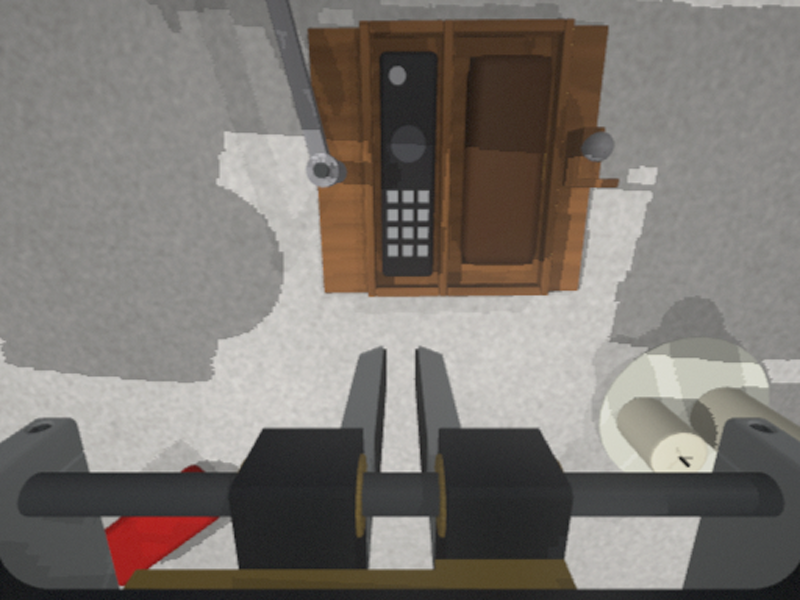

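Both lie in their bays: the remote at wrist-view (408,165) with its top at 30.5 mm, and the case at (508,160) with its top at 42 mm. The bar is at about 1.80 rad with its hub at (323,170). I'll plan the push arc.

```bash
cat > plan.py <<'E'
import numpy as np
O=np.array([552.5,89.5]);th=.057;e=np.array([np.cos(th),np.sin(th)]);n=np.array([-np.sin(th),np.cos(th)])
def P(t,ex=0,r=140):
    h=12.5*abs(np.sin(t))+8*abs(np.cos(t)); o=6+h+ex
    c=np.array([-97+r*np.cos(t)-o*np.sin(t), r*np.sin(t)+o*np.cos(t)]); return O+c[0]*e+c[1]*n
E
python3 - <<'E'
from plan import *
s=P(1.798,22); print('start',s.round(1),'delta',(s-[513.2,-5.3]).round(1))
prev=s
for t in np.r_[1.8,np.linspace(1.7,0.2,16),0.1,0.05,0]:
    p=P(t); print(round(float(t),2),p.round(1),((p-prev)/10).round(2)); prev=p
E
```

```text
start [376.1 206.6] delta [-137.1  211.9]
1.8 [397.  212.6] [2.09 0.6 ]
1.7 [410.6 218. ] [1.37 0.53]
1.6 [424.9 221.8] [1.43 0.39]
1.5 [438.6 224.2] [1.36 0.24]
1.4 [452.  225.3] [1.34 0.11]
1.3 [465.6 225.1] [ 1.36 -0.02]
1.2 [479.3 223.5] [ 1.37 -0.16]
1.1 [492.9 220.5] [ 1.36 -0.3 ]
1.0 [506.3 216.1] [ 1.34 -0.44]
0.9 [519.3 210.4] [ 1.3  -0.58]
0.8 [531.8 203.2] [ 1.25 -0.71]
0.7 [543.6 194.8] [ 1.18 -0.85]
0.6 [554.5 185. ] [ 1.09 -0.97]
0.5 [564.4 174.1] [ 0.99 -1.09]
0.4 [573.2 162.1] [ 0.88 -1.2 ]
0.3 [580.8 149.1] [ 0.75 -1.3 ]
0.2 [586.9 135.3] [ 0.61 -1.38]
0.1 [591.6 120.9] [ 0.46 -1.45]
0.05 [593.3 113.5] [ 0.17 -0.74]
0.0 [594.6 105.9] [ 0.13 -0.75]
```

Call:
jog_arm(rows=[-1.96,3.03,0,0,0,0,1,-1.96,3.03,0,0,0,0,1,-1.96,3.03,0,0,0,0,1,-1.96,3.03,0,0,0,0,1,-1.96,3.03,0,0,0,0,1,-1.96,3.03,0,0,0,0,1,-1.96,3.03,0,0,0,0,1,0,0,-3.2,0,0,0,1,0,0,-3.2,0,0,0,1,0,0,-3.2,0,0,0,1,0,0,-3.1,0,0,0,1,0,0,0,0,0,0,1,0,0,0,0,0,0,1])

```text
clock: 10.88
eef_pos: [375.3, 208.3, 63.5]
eef_rot: [-3.139, 0.001, 1.629]
wrist_force: [0.5, 1.2, 0.1]
finger_gap: 0.2
finger_force: 0.0
```

Call:
jog_arm(rows=[1.05,0.3,0,0,0,0,1,1.05,0.3,0,0,0,0,1,1.37,0.53,0,0,0,0,1,1.43,0.39,0,0,0,0,1,1.36,0.24,0,0,0,0,1,1.34,0.11,0,0,0,0,1,1.36,-0.02,0,0,0,0,1,1.37,-0.16,0,0,0,0,1,1.36,-0.3,0,0,0,0,1,1.34,-0.44,0,0,0,0,1,1.3,-0.58,0,0,0,0,1,1.25,-0.71,0,0,0,0,1,1.18,-0.85,0,0,0,0,1,1.09,-0.97,0,0,0,0,1,0.99,-1.09,0,0,0,0,1,0.88,-1.2,0,0,0,0,1,0.75,-1.3,0,0,0,0,1,0,0,0,0,0,0,1])

```text
clock: 12.38
eef_pos: [582.0, 147.8, 63.8]
eef_rot: [3.141, 0.0, 1.626]
wrist_force: [0.4, -0.1, -0.0]
finger_gap: 0.5
finger_force: 0.0
```

Now in slower steps over the detent.

Call:
jog_arm(rows=[0.3,-0.69,0,0,0,0,1,0.3,-0.69,0,0,0,0,1,0.23,-0.72,0,0,0,0,1,0.23,-0.72,0,0,0,0,1,0.17,-0.74,0,0,0,0,1,0.05,-0.35,0,0,0,0,1,0,0,0,0,0,0,1])

```text
clock: 12.97
eef_pos: [593.7, 110.5, 63.7]
eef_rot: [3.141, 0.0, 1.627]
wrist_force: [0.8, -0.0, 1.2]
finger_gap: 0.5
finger_force: 0.0
```

Call:
jog_arm(rows=[0,-0.2,0,0,0,0,1,0,-0.2,0,0,0,0,1,0,-0.1,0,0,0,0,1,0,0,0,0,0,0,1])

```text
clock: 13.3
eef_pos: [593.5, 106.2, 63.7]
eef_rot: [3.142, 0.0, 1.628]
wrist_force: [-0.6, -0.2, 0.2]
finger_gap: 0.4
finger_force: 0.0
```

Run:
```python
from h import *
s=manip.read_state(); print(s['eef_pos'].round(1),s['wrist_force'].round(1))
p=grab('wrist'); cv2.imwrite('pics/w4.png',cv2.resize(p,(800,600),interpolation=cv2.INTER_CUBIC))
```

```text
[593.5 106.2  63.7] [-0.6 -0.2  0.2]
```

View pics/w4.png

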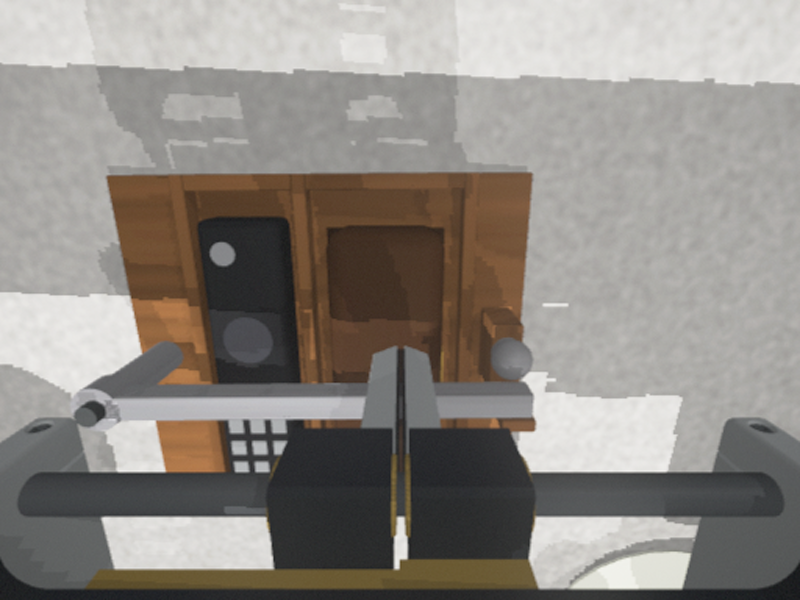

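The bar lies across both bays from the hub at (92,410) to the lug at (520,400). The nub stands free behind it at (511,358). I'll press gently against the stop to make sure, then retreat.

Call:
jog_arm(rows=[0,-0.15,0,0,0,0,1,0,-0.15,0,0,0,0,1,0,0,0,0,0,0,1])

```text
clock: 13.6
eef_pos: [593.6, 105.3, 63.7]
eef_rot: [3.141, -0.003, 1.628]
wrist_force: [1.3, 14.7, -1.5]
finger_gap: 0.8
finger_force: 7.2
```

Firm contact at 14.7 N, so the bar is home. Now I'll back off, rise and check.

Call:
jog_arm(rows=[0,0.5,0,0,0,0,1,0,1,0,0,0,0,1,0,0.5,2,0,0,0,1,0,0,4,0,0,0,1,0,0,4,0,0,0,1,-1,-3.5,1.5,0,0,0,1,-1,-3.5,1.5,0,0,0,1,-1,-3.5,0,0,0,0,1,-1,-3.5,0,0,0,0,1,0,0,0,0,0,0,1,0,0,0,0,0,0,1])

```text
clock: 14.52
eef_pos: [553.4, -17.8, 194.0]
eef_rot: [3.141, 0.0, 1.625]
wrist_force: [-0.4, -0.6, -0.2]
finger_gap: 0.1
finger_force: 0.0
```

Run:
```python
from h import *
s=manip.read_state(); print(s['eef_pos'].round(1),s['wrist_force'].round(1))
p=grab('wrist'); cv2.imwrite('pics/w5.png',cv2.resize(p,(800,600),interpolation=cv2.INTER_CUBIC))
p,d,X=load('wrist')
O=np.array([552.5,89.5]);th=.057
Y=X[...,:2]-O; cx=Y[...,0]*np.cos(th)+Y[...,1]*np.sin(th); cy=-Y[...,0]*np.sin(th)+Y[...,1]*np.cos(th); z=X[...,2]
for n,m in [('remote',(cx>-66)&(cx<-14)&(abs(cy)<95)&(z>24)&(z<40)),('case',(cx>-4)&(cx<72)&(abs(cy)<95)&(z>35)&(z<50)),('bar',(z>60)&(z<73)&(cx>-80)&(cx<85)&(abs(cy)<40)),('nub',(abs(cx-97)<12)&(cy>9)&(cy<27)&(z>48)&(z<66))]:
    P=np.c_[cx[m],cy[m]].astype(np.float32); print(n,m.sum(),cv2.minAreaRect(P),np.percentile(z[m],[5,50,95]).round(1))
    if n=='bar': print('angle',np.polyfit(P[:,0],P[:,1],1))
```

```text
[553.4 -17.8 194. ] [-0.4 -0.6 -0.2]
remote 4692 ((-38.39662170410156, -2.4203109741210938), (162.61892700195312, 42.21223449707031), 89.89866638183594) [28.5 30.5 32.2]
case 5944 ((34.6146354675293, 1.6215362548828125), (147.96536254882812, 57.49465560913086), 89.79342651367188) [38.7 42.1 43.5]
bar 1934 ((2.51055908203125, -0.9324536323547363), (164.98658752441406, 12.08448314666748), 0.36154696345329285) [67.  68.3 69.7]
angle [ 0.00582344 -1.10188366]
nub 224 ((96.17561340332031, 16.494915008544922), (18.964374542236328, 14.173852920532227), 3.9373483657836914) [50.6 55.5 58.2]
```

View pics/w5.png

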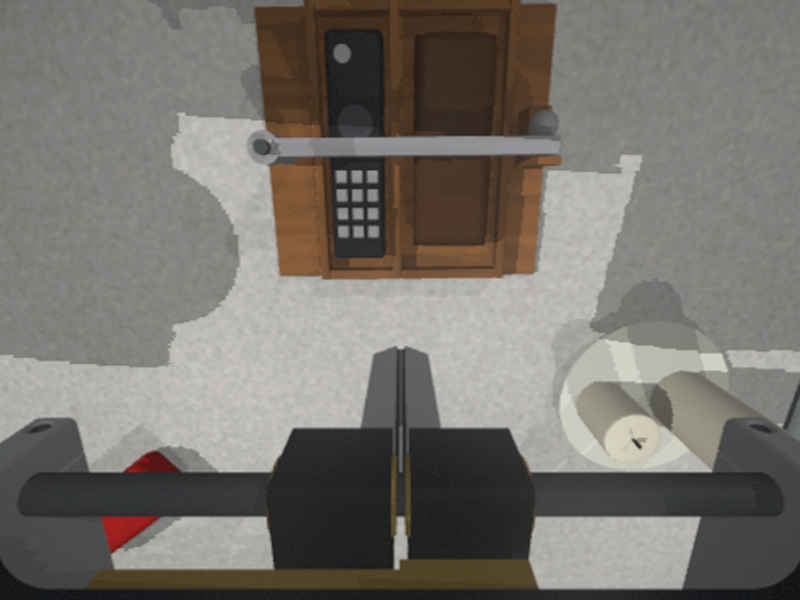

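The bar is shut from (262,147) to (558,146) against its lug, at a measured angle of about 0.006 rad. The nub is up behind it at (544,122), and both objects are in place. I'm handing in.

```bash
python3 -c "
from cell import manip
print(manip.sign_off())"
```

```text
the job is handed in; nothing more can be done
None
```

I handed the job in at about 14.6 s: the remote lies flat in the narrow bay, the brown case lies flat in the wide bay, and the keeper bar is shut against its stop with the detent up behind it; sign-off returned no verdict.

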